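Empty the tipping cup with its treadle

ROBOT

A 6-joint arm with a two-finger parallel gripper is mounted at the origin on a cart in front of the work surface, level with it; the furniture and walls round the work are solid. World frame = base frame: x ahead of the robot, y to its left, z up, the work surface at z = 0. Lengths are in mm, angles in rad, forces in N, time in s.
With the tool pointing down it reaches from about 350 to 975 mm from the base axis. Payload 7.1 kg.
Tool frame: the origin (TCP) lies midway between the tips of the shut fingers; the grasp point (between the pads) lies 19 mm behind it; z points along the fingers, y is the line along which they close (so a half turn about z gives the same grasp; the last joint's range is limited). The gripper opens to 88 mm and grips with 3 to 60 N. Pads are 20 mm wide; open, the fingers measure 115 mm over their backs; the gripper's body (75 mm by 178 mm) begins 61 mm behind the grasp point.
Start: joints at [1.273, 0.423, 1.63, -0, 1.089, -0.019], TCP at [171.97, 600.859, 222.675] pointing down, gripper open.
Joint ranges: [-3, 3], [-0.9, 2.11], [0.09, 2.58], [-1.31, 4.45], [0.11, 2.69], [-2.54, 2.54]. Speed limits (rad/s): [2.39, 2.39, 3.01, 3.14, 3.14, 3.14].

INTERFACE

Orientations are given as a rotation vector (axis times angle).
In Python, from workcell import ctrl gives the robot as it stands. The module is installed in compiled form; this text tells all that it offers.
- The arm moves only by the tool apply_moves, never from a script. Its argument "targets" is a list of rows, each a list of 3 entries, a list of its own where there are three numbers: the opening, from -1 (shut) to 1 (fully open), then the shift along the tool's x, y, z normalised to -1 to 1, where 1 is 5 cm, then the turn, a rotation vector about the tool's x, y, z normalised to -1 to 1, where 1 is 90 degrees. In form: [[jaw, [x, y, z], [wx, wy, wz]], ...]. A call has 1 to 8 rows; each row shifts and turns the commanded pose from where the row before left it, along the tool's axes as they then stand; what a row does not reach is not made up. A row lasts 1/8 s, in which the tool goes at most 62.5 mm and 10.7 degrees, less where a joint would pass 70% of its speed; a pose out of reach is approached as far as the arm can. A call with a number of a shift or a turn outside -1 to 1 is refused whole. A call with a gripper value outside its range is refused whole. The fingers move at their own pace and stop on an object; the grip force is fixed at half the most. Time passes only in rows, so rows that do not move let the fingers close. It gives the time, the measured TCP pose, the force, the opening and the grip force at its end, in the units of the state.
- ctrl.get_obs(): the state, without advancing time (a new reading comes with each control period).
- ctrl.get_image(name): name is "scene" or "top" or "wrist"; returns a dict with "pixels" (480x640x3 uint8, blue, green, red), "camera_matrix" (3x3 intrinsics, pixels), "k1" (the pictures are not rectified: a ray, as slopes to the right and down, at radius r is drawn at 1 + k1 r^2 times it, then the intrinsics apply), "view" (4x4, takes a point from world to camera coordinates); the wrist camera has in their place "hand_eye" (4x4, takes a point from camera to tool coordinates, whose origin is the TCP and whose axes are the flange's). Camera axes: x right, y down, z forward; pixel columns grow to the right and rows downward; lengths in mm; the calibration is good to about 2 mm. A picture is of the moment at which its call begins: read the wrist's pose just before it. There is no depth.
- ctrl.close_job(): hands the job in; it is judged then, once.
Trained networks look in the newest picture that a camera, given by its name, has taken for a name from the list of things; names that differ only in an ending like _2 or _b are one class to them, and where a whole thing is asked for, a point or a joint stands for the part that bears it (a point fixed in the world has none). Each returns a list of dicts, best first, with "score" (0 to 1); they miss things now and then, are a little off and sometimes report something else, mostly with a low value. They report only what shows in the picture. A call takes as long as a camera call.
- ctrl.masks_of(label, camera): "region" (480x640 bool, what is visible of it) and "bbox" ([left, top, right, bottom] in pixels, round what is visible of it).
- ctrl.pinpoint(label, camera): "xy" ([column, row] in pixels: a listed point, or the origin of a listed thing).
The state is a dict: "t": time; "qpos": joint angles; "qvel": joint speeds; "joint_torque": joint torques, N m; "ee_pos": TCP position; "orientation": TCP orientation; "ft_force": force on the tool from outside, world axes, zero at the start; "moment": the same for the moment, N m; "width": finger opening in mm; "grasp_force": force on a finger pad.
Only numpy, scipy, OpenCV 4.12 (cv2) and the standard library are available. Lean on these libraries where they do the work, as an engineer would, in place of code of your own. Each camera call takes 0.05 s, during which the arm holds its last target. There are 200 camera calls.

TASK

Take the catch tray by its handle and set it squarely on the small table of the cup tipper, with the handle to the front (the treadle's side). Then press the treadle down to its stop with the gripper so that the cup tips over and all three rubber stoppers drop into the tray, and let the treadle up so that the cup stands upright again. Leave the tray on the table with the stoppers in it, and do not disturb the other things on the bench.

Things in the scene. Friction and masses are not known exactly. Their poses are not given: they have to be found in the camera images.
- tipper: cup tipper, fixed: dark base 255 x 84 x 6 mm, a small flat table over it, and behind the table two grey posts (165 mm high, y = +-42 mm) that carry a tipping cup. Origin on the bench under the table's centre; -x is its front with the treadle, y left, z up. Base from x = -165 to 90 mm; a rack on the left post reaches y = 52 mm, z = 177 mm (27 mm more when pressed).
- table (a point): centre of the flat top of the table, 84 (x) x 90 mm (y), 60 mm above the bench, axes as the tipper's. The posts' front edges are at x = 41 mm from here and the upright cup's near side at x = 58 mm, 120 to 180 mm over the bench; space above the table is free. Pressed, the cup tips forward over the table, reaching x = -30 mm, never below 122 mm over the bench.
- treadle (a joint): angle of the treadle (rad): 0 at rest (spring), 0.35 at its stop below; springs back by itself. Hinge along the tipper's y at x = -15, z = 38 mm. Through a rack it tips the cup forward, 7.6 times as far (2.65 rad at the stop). 4 to 7 N on the pad starts it, about 8 N holds it at the stop.
- treadle_pad (a point): middle of the top of the treadle's black ribbed rubber pad, 50 (x) x 52 mm; at rest at x = -134, z = 68 mm of the tipper, at the stop 42 mm lower. The point moves with the treadle.
- cup_mid (a point): middle of the aluminium cup, a little conical, 66 mm across at the mouth, 53 mm at the foot, 60 mm high; at rest at x = 91, z = 150 mm of the tipper, upright. Turns with the cup.
- tray: loose grey open catch tray, about 200 g, 80 (x) x 78 (y) x 48 mm high, walls and floor 4 mm; origin under its centre. Its upright bow handle is outside its -x wall.
- tray_handle (a point): middle of the top bar of the tray's handle, 86 mm above the tray's underside, 45 mm from its origin in its -x; bar 14 mm thick (tray x), 72 mm long (tray y), 18 mm high (77 to 95 mm). Axes as the tray's.
- timer: white bench timer, 58 x 62 x 20 mm; bystander, origin under its centre
- carton: small beige carton, 55 x 85 x 35 mm; bystander, origin under its centre
- stopper_1: dark rubber stopper, 20 mm across, 24 mm high, one of three lying in the cup; origin under its centre
- stopper_1_mid (a point): middle of stopper_1
- stopper_2: dark rubber stopper, 20 mm across, 24 mm high, one of three lying in the cup; origin under its centre
- stopper_2_mid (a point): middle of stopper_2
- stopper_3: dark rubber stopper, 20 mm across, 24 mm high, one of three lying in the cup; origin under its centre
- stopper_3_mid (a point): middle of stopper_3

How it is judged:
By the outcome, as a careful person would: the job done as asked, in the order asked, and still so for the second after the job is handed in, with the robot touching nothing.
It also fails if it takes over 69 s, if anything falls off the work surface, if the arm or the gripper's body presses on something with over 40 N, if the wrist force passes 120 N, or if a joint passes its speed limit or range.

## Working session

There is one attempt and no reset: what is moved stays moved. The work goes in short steps, Python scripts to look and compute and a tool call to move; the robot and the scene stay as the last step left them, time stands still between calls to the robot, and variables do not carry over. Pictures are saved under pics/ and viewed, at most 10 in all, crops included, and the job is handed in when it is done.

Besides the shell and the picture viewer there is one more tool, called in YAML: its name, and indented under it one key for each argument. apply_moves: Moves the arm, as the interface text tells. Scaled input: -1 to 1 covers 5 cm each way for a shift and 90 degrees each way for a turn. Its arguments: {"type":"object","properties":{"targets":{"type":"array"}},"required":["targets"]}

```bash
mkdir -p pics
cat > h.py <<'E'
import numpy as np, cv2
from scipy.spatial.transform import Rotation as R
from scipy.optimize import least_squares
from workcell import ctrl
def cams(names=("scene","top")):
    return {n:ctrl.get_image(n) for n in names}
def view(im,o):
    if "view" in im: return np.array(im["view"])
    T=np.eye(4);T[:3,:3]=R.from_rotvec(o["orientation"]).as_matrix();T[:3,3]=o["ee_pos"]
    return np.linalg.inv(T@np.array(im["hand_eye"]))
def proj(V,im,p):
    p=np.atleast_2d(p);c=p@V[:3,:3].T+V[:3,3];s=c[:,:2]/c[:,2:]
    s=s*(1+im["k1"]*(s**2).sum(1,keepdims=True));K=np.array(im["camera_matrix"])
    return s@K[:2,:2].T+K[:2,2]
def tri(obs):  # list of (V,im,xy)
    f=lambda p:np.concatenate([(proj(V,im,p)[0]-xy) for V,im,xy in obs])
    r=least_squares(f,[500,0,80],loss='soft_l1');return r.x,np.abs(r.fun).max()
def planez(V,im,xy,z):
    r=least_squares(lambda q:proj(V,im,[q[0],q[1],z])[0]-xy,[500,0]);return r.x
E
python3 - <<'E'
from h import *
o=ctrl.get_obs();print({k:np.round(v,3).tolist() for k,v in o.items()})
I=cams(("scene","top","wrist"))
for n,im in I.items():
    cv2.imwrite(f"pics/a_{n}.png",im["pixels"])
    V=view(im,o);print(n,np.linalg.inv(V)[:3,3].round())
for l in ["tipper","table","treadle_pad","cup_mid","tray","tray_handle","timer","carton","stopper_1_mid"]:
    d={}
    for n in I:
        r=ctrl.pinpoint(l,n);print(l,n,[(np.round(x["xy"]).tolist(),round(x["score"],2)) for x in r[:4]])
        if r:d[n]=r[0]["xy"]
    if len(d)>1 and 'stopper' not in l: 
        q=[n for n in d];p,e=tri([(view(I[n],o),I[n],d[n]) for n in q]);print("   ",p.round(1),round(e,1))
E
```

```text
{'t': 0.0, 'qpos': [1.273, 0.424, 1.631, 0.0, 1.089, -0.019], 'qvel': [-0.0, 0.001, -0.0, -0.001, 0.001, 0.001], 'joint_torque': [-0.003, -54.461, -27.367, 0.064, 0.023, -0.0], 'ee_pos': [171.813, 600.348, 221.907], 'orientation': [-0.437, -3.111, 0.002], 'ft_force': [-0.223, -0.903, -0.602], 'moment': [-0.059, 0.012, -0.008], 'grasp_force': 0.0, 'width': 87.732}
scene [  95. -348. 1209.]
top [ 319.  -51. 1306.]
wrist [104. 621. 384.]
tipper scene [([295.0, 219.0], 0.62)]
tipper top [([257.0, 229.0], 0.81)]
tipper wrist []
    [578.2  81.3  48.2] 0.3
table scene [([292.0, 213.0], 0.95)]
table top [([256.0, 224.0], 0.56)]
table wrist []
    [578.2  80.7  87.3] 1.6
treadle_pad scene [([267.0, 240.0], 0.88), ([330.0, 309.0], 0.58)]
treadle_pad top [([243.0, 276.0], 0.77)]
treadle_pad wrist []
    [467.1 105.   62.9] 1.6
cup_mid scene [([310.0, 175.0], 0.8), ([208.0, 235.0], 0.19)]
cup_mid top [([253.0, 171.0], 0.71)]
cup_mid wrist []
    [678.8  83.8 160.6] 1.3
tray scene [([436.0, 310.0], 0.97), ([263.0, 241.0], 0.39)]
tray top [([463.0, 236.0], 0.77)]
tray wrist []
    [ 586.2 -412.3  -17.3] 0.1
tray_handle scene [([430.0, 312.0], 0.63)]
tray_handle top [([466.0, 250.0], 0.65)]
tray_handle wrist []
    [ 536.  -393.4   75.1] 0.0
timer scene [([330.0, 309.0], 0.84)]
timer top [([355.0, 306.0], 0.7)]
timer wrist []
    [ 411.9 -151.    -6.4] 1.8
carton scene [([206.0, 234.0], 0.92)]
carton top [([161.0, 302.0], 0.56)]
carton wrist []
    [409.5 307.6 -17.5] 0.7
stopper_1_mid scene []
stopper_1_mid top [([256.0, 167.0], 0.63), ([254.0, 224.0], 0.38)]
stopper_1_mid wrist []
```

View pics/a_scene.png

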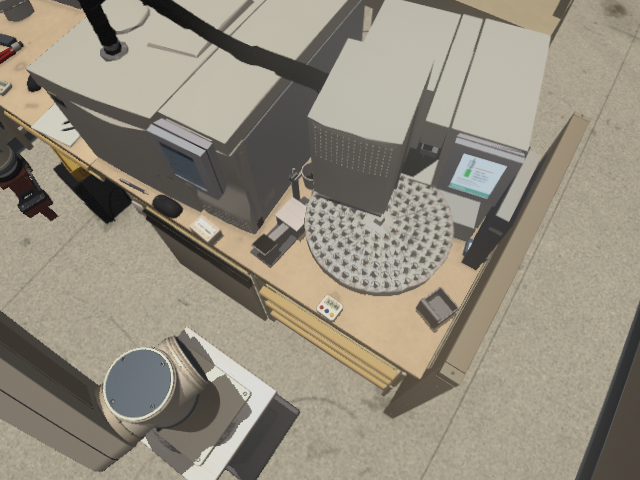

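View pics/a_top.png

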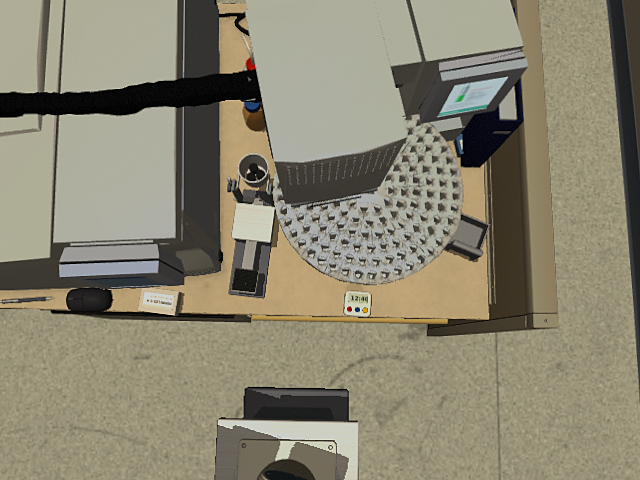

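The scene picture shows the tipper at about (285,225), the tray at (436,308) by the right-hand panel, the timer at (330,308), and the carton at (205,230). The top picture shows the tray at (467,238) with its handle to the front, the tipper at (252,230) with the pad at (243,278), and three stoppers in the cup at (253,170). Next I'll check the clearances.

Run:
```python
from h import *
o=ctrl.get_obs();I=cams();V={n:view(I[n],o) for n in I}
def t(s,p):
    x,e=tri([(V["scene"],I["scene"],s),(V["top"],I["top"],p)]);print(s,p,x.round(),round(e,1))
t((443,371),(527,318)); t((462,378),(557,326)); t((585,118),(490,0))
t((148,124),(62,248)); t((198,150),(157,246)); t((193,195),(182,285)); t((311,117),(275,155)); t((385,213),(375,190)); t((400,127),(405,120))
for p in [(220,268),(210,280),(370,284),(275,225),(160,310),(463,190),(450,255)]: print(p,[planez(V["top"],I["top"],p,z).round() for z in (0,80)])
I2=cv2.resize(I["top"]["pixels"][120:330,200:520],None,fx=2.5,fy=2.5,interpolation=cv2.INTER_CUBIC);cv2.imwrite("pics/b.png",I2)
```

```text
(443, 371) (527, 318) [ 379. -478.  200.] 0.6
(462, 378) (557, 326) [ 362. -503.  282.] 3.0
(585, 118) (490, 0) [ 911. -347.  449.] 63.1
(148, 124) (62, 248) [462. 357. 416.] 13.6
(198, 150) (157, 246) [468. 202. 419.] 14.9
(193, 195) (182, 285) [417. 183. 314.] 22.2
(311, 117) (275, 155) [587.   9. 533.] 0.7
(385, 213) (375, 190) [ 615. -167.  270.] 5.2
(400, 127) (405, 120) [ 625. -171.  583.] 3.6
(220, 268) [array([492., 169.]), array([481., 155.])]
(210, 280) [array([463., 191.]), array([454., 176.])]
(370, 284) [array([ 462., -184.]), array([ 453., -176.])]
(275, 225) [array([598.,  43.]), array([581.,  38.])]
(160, 310) [array([390., 303.]), array([386., 281.])]
(463, 190) [array([ 696., -410.]), array([ 673., -388.])]
(450, 255) [array([ 535., -374.]), array([ 522., -355.])]
```

View pics/b.png

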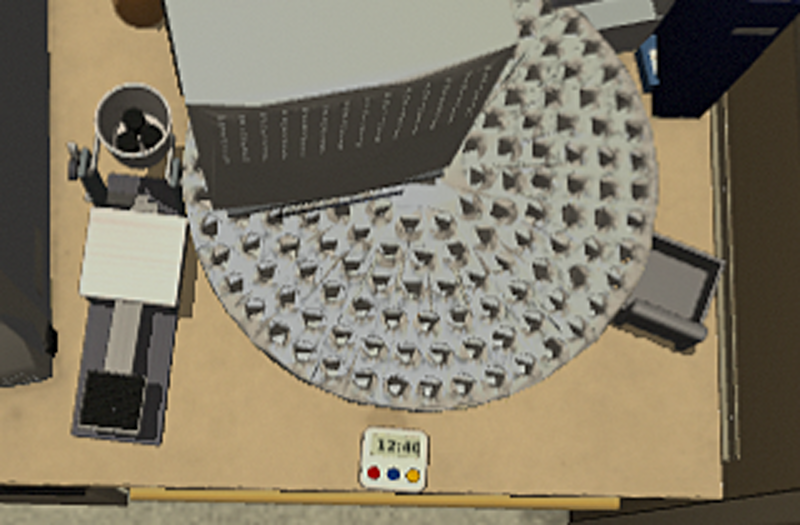

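The enlarged top crop shows the tray just right of the carousel rim, with its handle bar at about (665,330) in the crop. The tipper looks almost square to the bench, slightly turned, with the left instrument close to its left side.

```bash
cat >> h.py <<'E'
def pose(yaw): # tool z down, tool y at yaw (deg)
    a=np.radians(yaw);y=np.array([np.cos(a),np.sin(a),0]);z=np.array([0,0,-1.]);return np.column_stack([np.cross(y,z),y,z])
def rows(p,yaw,wps): # wps: (xyz,yaw,n)
    P=np.array(p,float);Y=yaw
    for q,y2,n in wps:
        q=np.array(q,float);p0=P.copy();y0=Y;out=[]
        for i in range(1,n+1):
            t=p0+(q-p0)*i/n;yt=y0+(y2-y0)*i/n
            s=np.round(pose(Y).T@(t-P)/50,3);w=np.round(-(yt-Y)/90,3)+0
            out.append([(s+0).tolist(),[0,0,float(w)]])
            P=P+pose(Y)@s*50;Y=Y-w*90
        print(P.round(1),round(Y,2));print(str(out).replace(" ",""))
def cur():
    o=ctrl.get_obs();M=R.from_rotvec(o["orientation"]).as_matrix()
    return o,np.array(o["ee_pos"]),np.degrees(np.arctan2(M[1,1],M[0,1])),M
E
python3 - <<'E'
from h import *
o,p,y,M=cur();print(p,y,M.round(3).tolist());
im=ctrl.get_image("wrist");print(np.array(im["hand_eye"]).round(3),im["camera_matrix"])
rows([172,600.9,222.7],73.97,[((330,330,300),47,7),((400,0,300),0,8),((470,-330,300),-21,8)])
E
```

```text
[171.95210059 600.87791249 222.68190714] 74.02764045907747 [[-0.961, 0.275, -0.0], [0.275, 0.961, 0.0], [0.0, 0.0, -1.0]]
[[-0.00000e+00 -9.66000e-01 -2.59000e-01  7.06750e+01]
 [ 1.00000e+00 -1.00000e-03  1.00000e-03  6.74000e-01]
 [-1.00000e-03 -2.59000e-01  9.66000e-01 -1.61684e+02]
 [ 0.00000e+00  0.00000e+00  0.00000e+00  1.00000e+00]] [[352.51816107   0.         314.15902814]
 [  0.         352.51816107 240.04894022]
 [  0.           0.           1.        ]]
[330. 330. 300.] 46.97
[[[-0.648,-0.619,-0.221],[0,0,0.043]],[[-0.688,-0.574,-0.221],[0,0,0.043]],[[-0.725,-0.527,-0.221],[0,0,0.042]],[[-0.758,-0.477,-0.22],[0,0,0.043]],[[-0.789,-0.425,-0.221],[0,0,0.043]],[[-0.815,-0.371,-0.221],[0,0,0.043]],[[-0.839,-0.316,-0.221],[0,0,0.043]]]
[400.  -0. 300.] -0.01
[[[-0.691,-0.484,0.0],[0,0,0.065]],[[-0.736,-0.41,0.0],[0,0,0.065]],[[-0.775,-0.334,0.0],[0,0,0.066]],[[-0.805,-0.251,0.0],[0,0,0.065]],[[-0.826,-0.168,0.0],[0,0,0.065]],[[-0.84,-0.083,0.0],[0,0,0.065]],[[-0.843,0.003,0.0],[0,0,0.066]],[[-0.839,0.09,0.0],[0,0,0.065]]]
[ 470. -330.  300.] -20.98
[[[-0.825,0.175,0.0],[0,0,0.029]],[[-0.816,0.213,0.0],[0,0,0.029]],[[-0.806,0.249,0.0],[0,0,0.029]],[[-0.793,0.286,0.0],[0,0,0.03]],[[-0.779,0.323,0.0],[0,0,0.029]],[[-0.763,0.358,0.0],[0,0,0.029]],[[-0.747,0.392,0.0],[0,0,0.029]],[[-0.728,0.426,0.0],[0,0,0.029]]]
```

apply_moves:
  targets:
    - [1, [-0.65, -0.62, -0.22], [0, 0, 0.043]]
    - [1, [-0.69, -0.57, -0.22], [0, 0, 0.043]]
    - [1, [-0.725, -0.527, -0.22], [0, 0, 0.043]]
    - [1, [-0.76, -0.477, -0.22], [0, 0, 0.043]]
    - [1, [-0.79, -0.425, -0.22], [0, 0, 0.043]]
    - [1, [-0.815, -0.37, -0.22], [0, 0, 0.043]]
    - [1, [-0.84, -0.316, -0.22], [0, 0, 0.043]]

```text
t: 2.52
ee_pos: [331.0, 328.7, 300.2]
orientation: [1.156, 2.921, 0.001]
ft_force: [0.2, -0.3, -0.0]
width: 87.9
grasp_force: 0.0
```

apply_moves:
  targets:
    - [1, [-0.69, -0.484, 0], [0, 0, 0.065]]
    - [1, [-0.736, -0.41, 0], [0, 0, 0.065]]
    - [1, [-0.775, -0.334, 0], [0, 0, 0.065]]
    - [1, [-0.805, -0.25, 0], [0, 0, 0.065]]
    - [1, [-0.826, -0.168, 0], [0, 0, 0.065]]
    - [1, [-0.84, -0.083, 0], [0, 0, 0.065]]
    - [1, [-0.843, 0, 0], [0, 0, 0.065]]
    - [1, [-0.84, 0.09, 0], [0, 0, 0.065]]

```text
t: 3.52
ee_pos: [400.6, -1.4, 300.0]
orientation: [2.222, 2.22, 0.001]
ft_force: [0.5, 0.0, 0.1]
width: 87.9
grasp_force: 0.0
```

apply_moves:
  targets:
    - [1, [-0.825, 0.175, 0], [0, 0, 0.029]]
    - [1, [-0.816, 0.213, 0], [0, 0, 0.029]]
    - [1, [-0.806, 0.25, 0], [0, 0, 0.029]]
    - [1, [-0.793, 0.286, 0], [0, 0, 0.029]]
    - [1, [-0.78, 0.323, 0], [0, 0, 0.029]]
    - [1, [-0.763, 0.358, 0], [0, 0, 0.029]]
    - [1, [-0.747, 0.392, 0], [0, 0, 0.029]]
    - [1, [-0.728, 0.426, 0], [0, 0, 0.029]]

```text
t: 4.53
ee_pos: [471.8, -331.3, 299.7]
orientation: [2.586, 1.783, 0.0]
ft_force: [0.4, 0.0, 0.3]
width: 88.1
grasp_force: 0.0
```

```bash
cat > look.py <<'E'
from h import *
import sys
name=sys.argv[1];labels=sys.argv[2:]
o,p,y,M=cur();im=ctrl.get_image("wrist");V=view(im,o);cv2.imwrite(f"pics/{name}.png",im["pixels"]);print(p.round(1),round(y,2),o["t"])
Z=dict(tray=0,tray_handle=86,table=60,treadle_pad=68,tipper=0,stopper_1_mid=80)
for l in labels:
    for x in ctrl.pinpoint(l,"wrist")[:3]: print(l,np.round(x["xy"],1),round(x["score"],2),planez(V,im,x["xy"],Z.get(l,0)).round(1))
np.savez(f"pics/{name}.npz",V=V,k1=im["k1"],K=im["camera_matrix"])
E
python3 look.py w1 tray tray_handle
```

```text
[ 471.8 -331.3  299.7] -20.84 4.525
tray [408.4 225. ] 0.91 [ 579.4 -405.3]
tray_handle [387.  242.1] 0.83 [ 536.  -389.2]
```

View pics/w1.png

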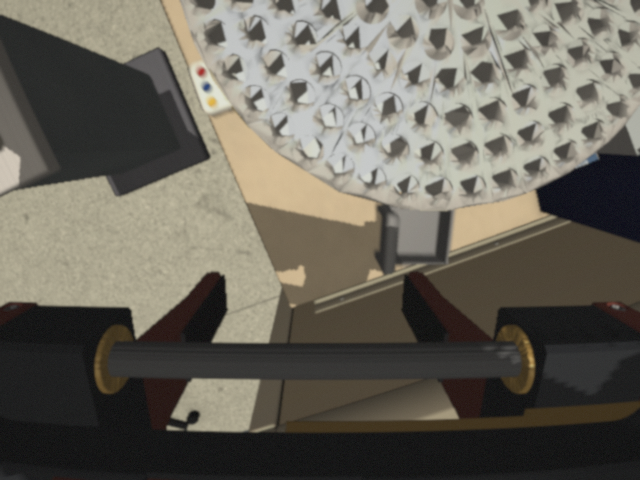

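The wrist picture shows the tray's handle bar at about (387,240) and the tray at (415,235). Its left end is partly hidden by the carousel rim. I'll move closer to refine its pose.

apply_moves:
  targets:
    - [1, [-0.27, 0.5, 0.27], [0, 0, 0]]
    - [1, [-0.27, 0.5, 0.27], [0, 0, 0]]
    - [1, [-0.27, 0.5, 0.27], [0, 0, 0]]
    - [1, [0, 0, 0], [0, 0, 0]]

```text
t: 5.18
ee_pos: [527.5, -393.5, 257.7]
orientation: [-2.582, -1.785, 0.001]
ft_force: [-0.5, 0.1, 0.1]
width: 87.7
grasp_force: 0.0
```

```bash
python3 look.py w2 tray tray_handle
```

```text
[ 527.5 -393.5  257.7] -20.7 5.175
tray [358.8 203.4] 0.87 [ 578.8 -407.4]
tray_handle [320.8 215.7] 0.64 [ 535.4 -389.3]
```

View pics/w2.png

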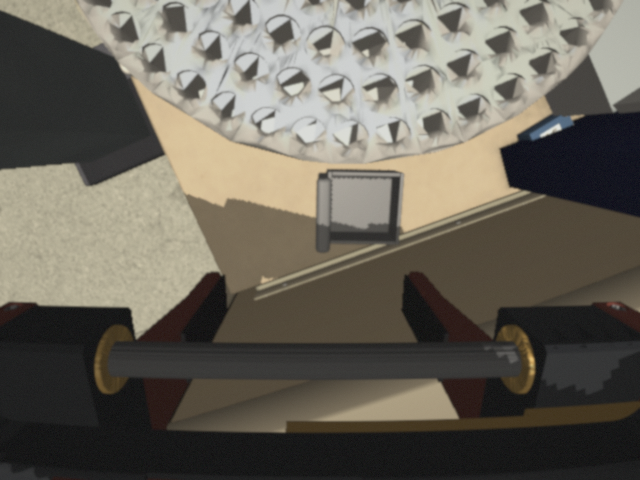

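The tray is now fully visible. Its rim corners are at about (329,169), (403,171), (399,243) and (329,243), and the handle bar runs from (322,175) to (322,251).

Run:
```python
from h import *
d=np.load("pics/w2.npz");im=dict(k1=float(d["k1"]),camera_matrix=d["K"]);V=d["V"]
g=lambda p,z:planez(V,im,p,z)
b=[g(p,95) for p in [(317,175),(316,251),(329,175),(328,251)]]
f=lambda v:np.degrees(np.arctan2(v[1],v[0]))
print(np.round(b,1),np.mean(b,0),f(b[0]-b[1])-90,f(b[2]-b[3])-90,np.linalg.norm(b[0]-b[1]))
r=[g(p,48) for p in [(329,169),(403,171),(400,243),(329,243)]]
print(np.round(r,1),np.mean(r,0).round(1),f(r[1]-r[0]),f(r[2]-r[3]),f(r[0]-r[3])-90,f(r[1]-r[2])-90)
# model fit: tray pose overlay
def model(x,y,a):
    a=np.radians(a);c,s=np.cos(a),np.sin(a)
    L=[(-52,36,95),(-52,-36,95),(-40,39,48),(40,39,48),(40,-39,48)]
    return [(x+c*u-s*v,y+s*u+c*v,z) for u,v,z in L]
px=np.array([(317,175),(316,251),(329,169),(403,171),(400,243)])
q=least_squares(lambda t:(proj(V,im,model(*t))-px).ravel(),[580,-407,-20]);print(q.x.round(2),q.fun.round(1))
```

```text
[[ 545.8 -351.1]
 [ 519.5 -418.3]
 [ 556.  -355. ]
 [ 530.3 -422.4]] [ 537.88503264 -386.69084391] -21.374739112238245 -20.894770033919457 72.1311659384163
[[ 558.6 -353.2]
 [ 630.3 -382.2]
 [ 604.1 -455.5]
 [ 531.2 -428. ]] [ 581.  -404.7] -22.005757818657507 -20.70834924616482 -20.138558502637494 -19.636999019986774
[ 580.7  -404.01  -21.56] [-0.1  0.4 -0.3  0.2 -0.8  0.1  1.9 -0.4 -0.6 -0.3]
```

Run:
```python
from h import *
o,p,y,M=cur();I=cams();V={n:view(I[n],o) for n in I}
t=np.linspace(0,2*np.pi,720)
def f(q):
    c=np.column_stack([q[0]+q[2]*np.cos(t),q[1]+q[2]*np.sin(t),np.full(720,q[3])])
    a=proj(V["top"],I["top"],c);b=proj(V["scene"],I["scene"],c)
    return [a[:,1].max()-284.5,a[:,0].max()-463,b[:,0].min()-306,b[:,1].max()-292,b[:,0].max()-453,(a[:,0].min()-273)*.5]
r=least_squares(f,[650,-180,200,80]);print(r.x,r.fun)
rows([526.45,-393.75,259.5],-21,[((537,-388.5,150),-21,3),((537,-388.5,67),-21,3)])
```

```text
[ 637.34106153 -162.33426706  196.16542435  186.3609157 ] [-0.33490307 -0.07405404 -0.67978036  0.15830364  0.13918262  0.69548227]
[ 537.  -388.5  150. ] -21.0
[[[0.058,0.053,0.73],[0,0,0.0]],[[0.058,0.053,0.73],[0,0,0.0]],[[0.058,0.053,0.73],[0,0,0.0]]]
[ 537.  -388.5   67. ] -21.0
[[[0.0,0.0,0.553],[0,0,0.0]],[[0.0,0.0,0.554],[0,0,0.0]],[[0.0,0.0,0.553],[0,0,0.0]]]
```

apply_moves:
  targets:
    - [1, [0.04, 0.08, 0.6], [0, 0, 0]]
    - [1, [0.04, 0.07, 0.6], [0, 0, 0]]
    - [1, [0, 0, 0.6], [0, 0, 0]]
    - [1, [0, 0, 0.6], [0, 0, 0]]
    - [1, [0, 0, 0], [0, 0, 0]]

```text
t: 6.05
ee_pos: [534.4, -391.8, 137.7]
orientation: [-2.582, -1.783, 0.002]
ft_force: [0.0, -0.0, -0.3]
width: 88.0
grasp_force: 0.0
```

```bash
python3 look.py w3 tray_handle;python3 -c "
from h import *
print(cur()[1:3])"
```

```text
[ 534.4 -391.8  137.7] -20.73 6.05
tray_handle [318.3 259.8] 0.56 [609.6  52.3]
(array([ 536.13855375, -393.23250457,  140.424249  ]), np.float64(-20.73313280785771))
```

View pics/w3.png

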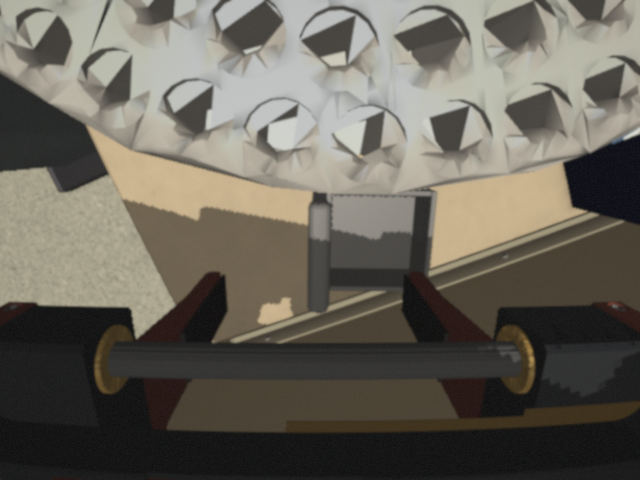

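The bar is centred between the fingers (column 318, finger midpoint about 314), and the carousel is clear of the hand. Going down.

apply_moves:
  targets:
    - [1, [0, 0.02, 0.36], [0, 0, 0]]
    - [1, [0, 0, 0.36], [0, 0, 0]]
    - [1, [0, 0, 0.36], [0, 0, 0]]
    - [1, [0, 0, 0.36], [0, 0, 0]]

```text
t: 6.65
ee_pos: [536.5, -393.3, 65.5]
orientation: [-2.584, -1.785, 0.0]
ft_force: [0.7, 1.0, -0.0]
width: 87.6
grasp_force: 0.0
```

apply_moves:
  targets:
    - [0.0, [0, 0, 0], [0, 0, 0]]
    - [-0.5, [0, 0, 0], [0, 0, 0]]
    - [-1, [0, 0, 0], [0, 0, 0]]
    - [-1, [0, 0, 0], [0, 0, 0]]
    - [-1, [0, 0, 0], [0, 0, 0]]
    - [-1, [0, 0, 0], [0, 0, 0]]

```text
t: 7.4
ee_pos: [536.8, -393.6, 67.4]
orientation: [2.585, 1.785, 0.0]
ft_force: [0.1, -0.7, 0.5]
width: 31.4
grasp_force: 0.0
```

apply_moves:
  targets:
    - [-1, [0, 0, 0], [0, 0, 0]]
    - [-1, [0, 0, 0], [0, 0, 0]]
    - [-1, [0, 0, 0], [0, 0, 0]]
    - [-1, [0, 0, 0], [0, 0, 0]]

```text
t: 7.9
ee_pos: [536.7, -393.5, 67.2]
orientation: [-2.585, -1.785, 0.0]
ft_force: [0.3, 0.2, 0.0]
width: 13.7
grasp_force: 30.0
```

apply_moves:
  targets:
    - [-1, [0, 0, -0.4], [0, 0, 0]]
    - [-1, [0, 0, -0.8], [0, 0, 0]]
    - [-1, [0, 0, -0.8], [0, 0, 0]]
    - [-1, [0, 0, -0.8], [0, 0, 0]]
    - [-1, [0, 0, -0.8], [0, 0, 0]]
    - [-1, [0, 0, -0.8], [0, 0, 0]]
    - [-1, [0, 0, -0.4], [0, 0, 0]]

```text
t: 8.78
ee_pos: [537.3, -393.9, 310.8]
orientation: [2.582, 1.783, 0.002]
ft_force: [-0.5, -0.7, -2.8]
width: 14.2
grasp_force: 30.0
```

Run:
```python
from h import *
rows([536.7,-393.5,307],-20.9,[((440,-180,307),-12,7),((430,50,307),-6,7)])
```

```text
[ 440. -180.  307.] -11.99
[[[0.471,-0.476,0.0],[0,0,-0.014]],[[0.482,-0.465,0.0],[0,0,-0.014]],[[0.492,-0.454,0.0],[0,0,-0.014]],[[0.501,-0.444,0.0],[0,0,-0.015]],[[0.512,-0.432,0.0],[0,0,-0.014]],[[0.522,-0.42,0.0],[0,0,-0.014]],[[0.53,-0.409,0.0],[0,0,-0.014]]]
[430.  50. 307.] -5.96
[[[0.637,-0.164,0.0],[0,0,-0.01]],[[0.639,-0.155,0.0],[0,0,-0.009]],[[0.642,-0.145,0.0],[0,0,-0.01]],[[0.643,-0.135,0.0],[0,0,-0.009]],[[0.646,-0.127,0.0],[0,0,-0.01]],[[0.647,-0.116,0.0],[0,0,-0.009]],[[0.65,-0.106,0.0],[0,0,-0.01]]]
```

apply_moves:
  targets:
    - [-1, [0.4, -0.4, 0], [0, 0, -0.014]]
    - [-1, [0.482, -0.465, 0], [0, 0, -0.014]]
    - [-1, [0.492, -0.454, 0], [0, 0, -0.014]]
    - [-1, [0.5, -0.444, 0], [0, 0, -0.014]]
    - [-1, [0.512, -0.432, 0], [0, 0, -0.014]]
    - [-1, [0.522, -0.42, 0], [0, 0, -0.014]]
    - [-1, [0.6, -0.48, 0], [0, 0, -0.014]]

```text
t: 9.65
ee_pos: [438.3, -179.7, 306.8]
orientation: [-2.439, -1.979, 0.001]
ft_force: [0.1, -0.0, -1.3]
width: 13.7
grasp_force: 30.0
```

apply_moves:
  targets:
    - [-1, [0.637, -0.164, 0], [0, 0, -0.01]]
    - [-1, [0.64, -0.155, 0], [0, 0, -0.01]]
    - [-1, [0.64, -0.145, 0], [0, 0, -0.01]]
    - [-1, [0.643, -0.135, 0], [0, 0, -0.01]]
    - [-1, [0.646, -0.127, 0], [0, 0, -0.01]]
    - [-1, [0.647, -0.116, 0], [0, 0, -0.01]]
    - [-1, [0.65, -0.106, 0], [0, 0, -0.01]]
    - [-1, [0, 0, 0], [0, 0, 0]]

```text
t: 10.65
ee_pos: [427.8, 50.6, 306.9]
orientation: [-2.324, -2.113, 0.001]
ft_force: [0.2, -0.7, -2.6]
width: 13.6
grasp_force: 30.0
```

```bash
python3 look.py w4 table treadle_pad tipper tray
```

```text
[427.8  50.6 306.9] -5.45 10.65
table [448.4 161.5] 0.59 [586.5  91.2]
treadle_pad [334.9 160.6] 0.69 [456.2 104.1]
tipper [434.4 158.8] 0.8 [590.2  91.8]
tray [379.5 248.1] 0.85 [511.9 -23. ]
tray [582.9 157.5] 0.39 [797.2  77.8]
```

View pics/w4.png

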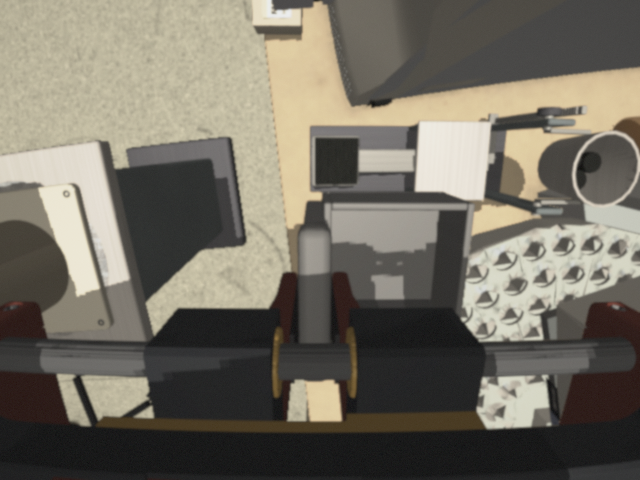

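Table top corners are at roughly (418,121), (491,122) and (487,200), the pad at (336,161), and the base front at column 310. The tray is held square, with its rim at (327-474,205). I'll zoom in for precise corners.

Run:
```python
import cv2
a=cv2.imread("pics/w4.png")[105:255,300:500];cv2.imwrite("pics/c.png",cv2.resize(a,None,fx=4,fy=4,interpolation=cv2.INTER_CUBIC))
```

```text
(no output)
```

View pics/c.png

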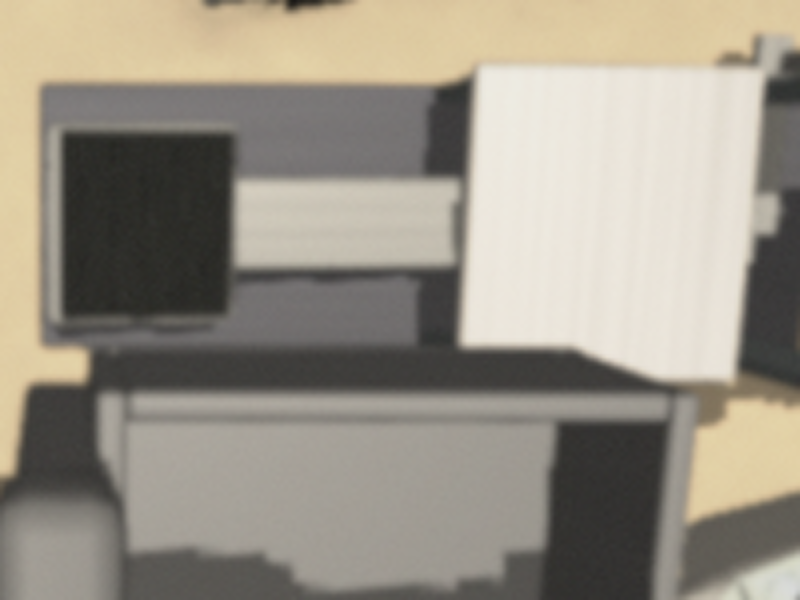

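Run:
```python
from h import *
d=np.load("pics/w4.npz");im=dict(k1=float(d["k1"]),camera_matrix=d["K"]);V=d["V"]
def M(L,x,y,a):
    a=np.radians(a);c,s=np.cos(a),np.sin(a);return np.array([(x+c*u-s*v,y+s*u+c*v,z) for u,v,z in L])
L=[(-42,45,60),(42,45,60),(42,-45,60),(-165,42,6),(-165,-42,6)]
px=np.array([(419.2,121.5),(490.5,122),(483.8,200.8),(310.5,126.5),(310.5,191.8)])
q=least_squares(lambda t:(proj(V,im,M(L,*t))-px).ravel(),[580,82,-6],loss='soft_l1');print(q.x.round(2),q.fun.round(1) if 0 else (proj(V,im,M(L,*q.x))-px).round(1).tolist())
print("pad",proj(V,im,M([(-134,0,68),(-159,26,68),(-109,-26,68)],*q.x)).round(1))
# tray
zb=306.9-67.2
Lt=[(-40,39,48+zb),(40,39,48+zb)];pt=np.array([(325,202.9),(472.8,202.9)])
q2=least_squares(lambda t:(proj(V,im,M(Lt,*t))-pt).ravel(),[475,45,-6]);
print(q2.x,q2.fun)
a=np.radians(-5.45);e=q2.x[:2]-[427.8,50.6]
print("tray in tool (fwd y, left x):",e@[np.cos(a),np.sin(a)],e@[-np.sin(a),np.cos(a)])
I=cams();
for n,l,c in [("scene",(0,0,60),(292,213)),("top",(0,0,60),(256,224)),("scene",(-134,0,68),(267,240)),("top",(-134,0,68),(243,276)),("top",(91,0,150),(253,171))]:
    print(n,l,proj(view(I[n],0),I[n],M([l],*q.x)).round(1),c)
print(cur()[1:3])
```

```text
[591.69  90.12  -5.23] [[-0.1, -0.6], [1.7, 0.1], [0.3, 0.2], [-1.0, -0.3], [-0.5, 0.9]]
pad [[336.9 162. ]
 [314.3 138.1]
 [358.7 185.4]]
[472.60467109  50.25539909  -5.35598066] [-2.19339156 -0.0086187   2.29564272  0.24725311]
tray in tool (fwd y, left x): 44.634858988475756 3.912373214376196
scene (0, 0, 60) [[294.6 212.6]] (292, 213)
top (0, 0, 60) [[252.6 221.6]] (256, 224)
scene (-134, 0, 68) [[264.5 242.5]] (267, 240)
top (-134, 0, 68) [[244.2 279.5]] (243, 276)
top (91, 0, 150) [[254.  171.5]] (253, 171)
(array([428.5243816 ,  48.47232394, 307.12276409]), np.float64(-5.703701935983339))
```

Run:
```python
from h import *
d=np.load("pics/w4.npz");im=dict(k1=float(d["k1"]),camera_matrix=d["K"]);V=d["V"]
a=cv2.imread("pics/w4.png");g=cv2.cvtColor(a,cv2.COLOR_BGR2GRAY).astype(int)
for c in (365,420,480,540,600):
    col=g[30:125,c];k=np.argmax(np.diff(col))+30;print(c,k,[planez(V,im,(c,k+.5),z).round() for z in (0,40)])
t=ctrl.get_image("top");gt=cv2.cvtColor(t["pixels"],cv2.COLOR_BGR2GRAY).astype(int);Vt=view(t,0)
for r in (120,180,220,250):
    k=np.argmax(np.diff(gt[r,195:235]))+195;print(r,k,[planez(Vt,t,(k+.5,r),z).round() for z in (0,40)])
    print(gt[r,180:235:3].tolist())
```

```text
365 104 [array([503., 167.]), array([498., 163.])]
420 94 [array([574., 173.]), array([562., 169.])]
480 85 [array([651., 179.]), array([633., 174.])]
540 78 [array([731., 183.]), array([706., 178.])]
600 70 [array([816., 189.]), array([783., 184.])]
120 218 [array([860., 193.]), array([844., 185.])]
[56, 137, 51, 50, 52, 51, 53, 53, 50, 53, 52, 50, 51, 118, 152, 157, 161, 163, 163]
180 219 [array([706., 182.]), array([694., 174.])]
[54, 116, 50, 50, 52, 50, 50, 51, 52, 51, 51, 50, 51, 36, 146, 157, 104, 63, 105]
220 217 [array([607., 181.]), array([598., 174.])]
[52, 83, 125, 39, 116, 104, 55, 45, 39, 42, 41, 43, 47, 103, 121, 121, 128, 115, 119]
250 195 [array([533., 229.]), array([527., 220.])]
[182, 154, 174, 183, 88, 137, 204, 202, 204, 204, 204, 204, 204, 204, 204, 203, 204, 204, 203]
```

apply_moves:
  targets:
    - [-1, [0.5, 0, 0], [0, 0, 0]]
    - [-1, [0.49, 0, 0], [0, 0, -0.002]]
    - [-1, [0, 0.5, 0], [0, 0, 0]]
    - [-1, [0, 0.6, 0], [0, 0, 0]]
    - [-1, [0, 0.6, 0], [0, 0, 0]]
    - [-1, [0, 0.56, 0], [0, 0, 0]]
    - [-1, [0, 0, 0], [0, 0, 0]]

```text
t: 11.92
ee_pos: [547.2, 87.1, 306.7]
orientation: [-2.326, -2.112, 0.0]
ft_force: [-0.5, -0.7, -2.0]
width: 13.8
grasp_force: 30.0
```

apply_moves:
  targets:
    - [-1, [0, 0, 0.5], [0, 0, 0]]
    - [-1, [0, 0, 0.7], [0, 0, 0]]
    - [-1, [0, 0, 0.6], [0, 0, 0]]
    - [-1, [0, 0, 0.4], [0, 0, 0]]
    - [-1, [0, 0, 0], [0, 0, 0]]

```text
t: 12.55
ee_pos: [543.9, 87.4, 195.8]
orientation: [-2.323, -2.112, 0.005]
ft_force: [-0.6, 0.6, -1.8]
width: 13.9
grasp_force: 30.0
```

```bash
python3 look.py w5;python3 -c "
from h import *
o,p,y,M=cur();print(p,y,o['ft_force'],o['moment'])"
```

```text
[543.9  87.4 195.8] -5.46 12.55
[544.98886667  87.56783874 197.03790109] -5.455811158307548 [ 0.68676473  0.72983287 -2.26344518] [-0.10707258  0.11455948  0.01431568]
```

View pics/w5.png

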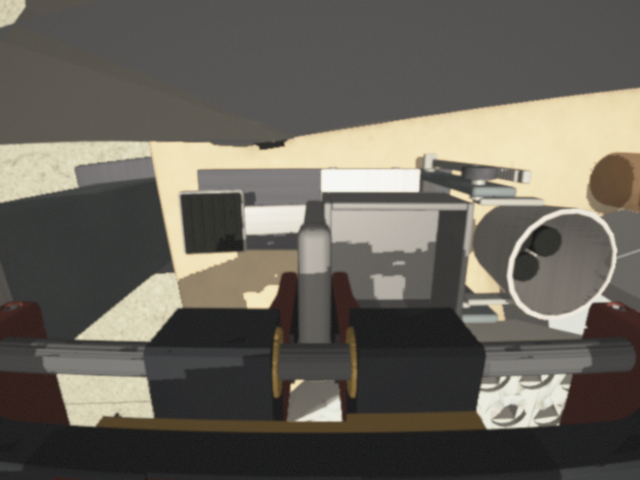

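The tray hangs over the table. The table's left strip is visible at (321-420, 169-191), the pad at (213,222), and the tray rim's left edge at (327-474, 204). I'll refit.

Run:
```python
from h import *
d=np.load("pics/w5.npz");im=dict(k1=float(d["k1"]),camera_matrix=d["K"]);V=d["V"]
g=cv2.cvtColor(cv2.imread("pics/w5.png"),cv2.COLOR_BGR2GRAY).astype(float)
def edge(line,a,b,s):
    v=np.diff(line[a:b+1])*s;k=np.argmax(v);w=v[max(0,k-1):k+2];return a+k+.5+ (np.dot(w,np.arange(len(w)))/w.sum()-1)
ty=[edge(g[:,c],160,180,1) for c in (330,350,375,400,412)];tx=[edge(g[r],312,330,1) for r in (173,178,184)];tb=[edge(g[r],410,428,-1) for r in (173,178,184)]
by=[edge(g[:,c],160,180,-1) for c in (205,215,240,270,300)];bx=[edge(g[r],188,206,-1) for r in (173,178,184)]
print(np.round(ty,1),np.round(tx,1),np.round(tb,1),np.round(by,1),np.round(bx,1))
def M(L,x,y,a):
    a=np.radians(a);c,s=np.cos(a),np.sin(a);return np.array([(x+c*u-s*v,y+s*u+c*v,z) for u,v,z in L])
L=[(-42,45,60),(42,45,60),(-165,42,6)]
px=np.array([(tx[0],ty[0]),(tb[0],ty[-1]),(bx[0],by[0])])
q=least_squares(lambda t:(proj(V,im,M(L,*t))-px).ravel(),[590,90,-5.2]);print(q.x.round(2),q.fun.round(1))
print("pad",proj(V,im,M([(-134,0,68),(-159,26,68),(-109,-26,68)],*q.x)).round(1))
a=np.radians(-5.46);e=q.x[:2]-[543.9,87.4];print("tipper in tool fwd,left",e@[np.cos(a),np.sin(a)],e@[-np.sin(a),np.cos(a)])
ry=[edge(g[:,c],196,212,1) for c in (340,380,420,460)];print("rim outer",ry)
```

```text
[168.9 169.9 169.8 169.3 169.2] [320.4 320.5 320.5] [419.7 419.6 419.3] [168.6 168.5 168.4 168.2 167.7] [196.7 197.2 197.6]
[591.22  90.96  -5.56] [-0.1 -0.1  1.1  0.1 -1.3  0.2]
pad [[211.4 223.6]
 [179.6 193. ]
 [242.3 253.1]]
tipper in tool fwd,left 46.76775230026057 8.04799607254682
rim outer [np.float64(202.55208333333334), np.float64(203.3235294117647), np.float64(202.66091954022988), np.float64(203.30246913580248)]
```

apply_moves:
  targets:
    - [-1, [0.05, 0, 0.4], [0, 0, 0]]
    - [-1, [0, 0, 0.4], [0, 0, 0]]
    - [-1, [0, 0, 0.3], [0, 0, 0]]
    - [-1, [0, 0, 0.1], [0, 0, 0]]
    - [-1, [0, 0, 0.1], [0, 0, 0]]
    - [-1, [0, 0, 0.04], [0, 0, 0]]
    - [-1, [0, 0, 0], [0, 0, 0]]

```text
t: 13.48
ee_pos: [546.2, 90.4, 130.3]
orientation: [2.324, 2.114, 0.0]
ft_force: [0.2, 0.4, -2.2]
width: 13.9
grasp_force: 30.0
```

apply_moves:
  targets:
    - [-1, [0, 0, 0.02], [0, 0, 0]]
    - [-1, [0, 0, 0.02], [0, 0, 0]]
    - [-1, [0, 0, 0], [0, 0, 0]]

```text
t: 13.85
ee_pos: [546.1, 90.2, 128.2]
orientation: [-2.324, -2.113, 0.0]
ft_force: [0.6, 0.0, -1.6]
width: 13.8
grasp_force: 30.0
```

apply_moves:
  targets:
    - [-1, [0, 0, 0.02], [0, 0, 0]]
    - [-1, [0, 0, 0.02], [0, 0, 0]]
    - [-1, [0, 0, 0], [0, 0, 0]]

```text
t: 14.22
ee_pos: [546.1, 90.4, 127.1]
orientation: [2.324, 2.113, 0.0]
ft_force: [-3.2, -0.3, 8.4]
width: 13.8
grasp_force: 30.0
```

apply_moves:
  targets:
    - [-0.2, [0, 0, 0], [0, 0, 0]]
    - [-0.2, [0, 0, 0], [0, 0, 0]]
    - [-0.2, [0, 0, 0], [0, 0, 0]]
    - [-0.2, [0, 0, 0], [0, 0, 0]]

```text
t: 14.72
ee_pos: [546.1, 90.2, 126.1]
orientation: [-2.324, -2.113, 0.0]
ft_force: [-0.2, 0.9, -0.0]
width: 34.7
grasp_force: 0.0
```

apply_moves:
  targets:
    - [-0.2, [0, 0, -0.3], [0, 0, 0]]
    - [-0.2, [0, 0, -0.6], [0, 0, 0]]
    - [-0.2, [0, 0, -0.6], [0, 0, 0]]
    - [-0.2, [0, 0, -0.6], [0, 0, 0]]
    - [-0.2, [0, 0, 0], [0, 0, 0]]

```text
t: 15.35
ee_pos: [547.8, 90.5, 234.4]
orientation: [2.322, 2.111, 0.008]
ft_force: [-0.3, 0.2, -0.2]
width: 35.2
grasp_force: 0.0
```

```bash
python3 look.py w6 tray_handle tray;python3 - <<'E'
from h import *
d=np.load("pics/w6.npz");im=dict(k1=float(d["k1"]),camera_matrix=d["K"]);V=d["V"]
def M(L,x,y,a):
    a=np.radians(a);c,s=np.cos(a),np.sin(a);return np.array([(x+c*u-s*v,y+s*u+c*v,z) for u,v,z in L])
P=M([(-42,45,60),(42,45,60),(42,-45,60),(-42,-45,60),(-40,39,108),(40,39,108),(40,-39,108),(-40,-39,108)],591.2,91,-5.4)
a=cv2.imread("pics/w6.png");
p=proj(V,im,P);print(p.round(1).tolist())
cv2.imwrite("pics/d.png",cv2.resize(a[100:350,180:580],None,fx=2,fy=2,interpolation=cv2.INTER_CUBIC))
E
```

```text
[547.8  90.5 234.4] -5.44 15.35
tray_handle [309.8 241.4] 0.7 [543.7  78.3]
tray_handle [494.  227.3] 0.65 [714.   75.2]
tray [359.8 218.2] 0.9 [600.7  77.2]
[[314.0, 170.4], [402.8, 170.6], [397.4, 261.2], [314.1, 261.5], [316.8, 181.7], [414.6, 181.8], [408.4, 271.9], [316.8, 272.4]]
```

View pics/d.png

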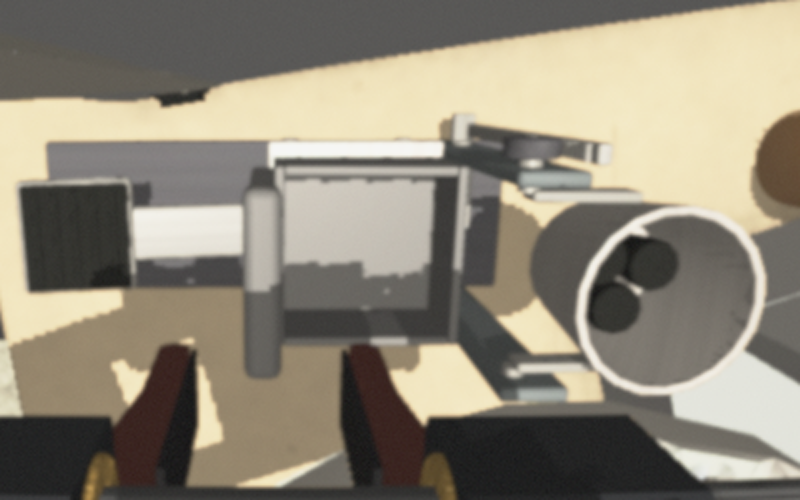

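The crop shows the tray standing square on the table. Its rim corners in the full image, (317,182), (413,182) and (409,271), match the centred prediction to about 1 mm, and all three stoppers are still in the cup. Next I'll back off, shut the fingers and tilt the tool 30° so that its body stays clear of the handle while pressing.

apply_moves:
  targets:
    - [-1, [0.05, -0.8, 0], [0, 0, 0]]
    - [-1, [0.05, -0.8, 0], [0, 0, 0]]
    - [-1, [0, 0, 0], [-0.111, 0, 0]]
    - [-1, [0, 0, 0], [-0.111, 0, 0]]
    - [-1, [0, 0, 0], [-0.111, 0, 0]]
    - [-1, [0, -0.35, 0.6], [0, 0, 0]]
    - [-1, [0, -0.35, 0.6], [0, 0, 0]]
    - [-1, [0, 0, 0], [0, 0, 0]]

```text
t: 16.5
ee_pos: [463.1, 99.6, 158.4]
orientation: [2.026, 1.838, 0.451]
ft_force: [0.5, 0.2, 0.2]
width: 0.7
grasp_force: 0.0
```

Run:
```python
from h import *
for i in range(2):
    o,p,y,M=cur();print(p.round(1),M.round(3).tolist(),o["qpos"],o["width"],o["t"])
    im=ctrl.get_image("wrist") if i==0 else 0
cv2.imwrite("pics/w7.png",im) if 0 else None
a=np.radians(-5.4);T=np.array([[np.cos(a),-np.sin(a)],[np.sin(a),np.cos(a)]])
print("tipper coords",T.T@(p[:2]-[591.2,91]))
for z in (75,): print((M.T@(np.r_[T@[-124,0]+[591.2,91],z]-p)/50).round(3))
```

```text
[463.1  99.6 158.4] [[0.099, 0.878, 0.469], [0.995, -0.083, -0.055], [-0.01, 0.472, -0.881]] [ 0.31687477  0.19325659  2.30178969 -0.81089061  0.27787314  1.15906745] 0.6808485759468371 16.5
[464.5 100.  160. ] [[0.1, 0.876, 0.472], [0.995, -0.084, -0.055], [-0.008, 0.475, -0.88]] [ 0.31674387  0.19091626  2.29982872 -0.80791828  0.27876513  1.15617366] 0.7728691474178778 16.55
tipper coords [-127.01052054   -3.01370386]
[ 0.075 -0.755  1.525]
```

apply_moves:
  targets:
    - [-1, [0.03, -0.18, 0.36], [0, 0, 0]]
    - [-1, [0.03, -0.18, 0.36], [0, 0, 0]]
    - [-1, [0, 0, 0], [0, 0, 0]]

```text
t: 16.92
ee_pos: [467.6, 102.7, 121.4]
orientation: [2.023, 1.834, 0.459]
ft_force: [-0.2, -1.0, -0.3]
width: 0.6
grasp_force: 0.0
```

```bash
cat > st.py <<'E'
from h import *
P=[]
for i in range(1):
    o,p,y,M=cur();print(p.round(1),"tilt",np.degrees(np.arctan2(M[2,1],-M[2,2])).round(1),o["qpos"].round(2) if hasattr(o["qpos"],"round") else o["qpos"],np.round(o["ft_force"],1),o["t"])
a=np.radians(-5.4);T=np.array([[np.cos(a),-np.sin(a)],[np.sin(a),np.cos(a)]])
print("tipper coords",T.T@(p[:2]-[591.2,91]))
for x,z in ((-124,75),(-121,60),(-117,47),(-112,32)): print(x,z,(M.T@(np.r_[T@[x,0]+[591.2,91],z]-p)/50).round(3))
E
python3 st.py
```

```text
[467.6 102.7 121.4] tilt 28.6 [ 0.32  0.3   2.32 -1.24  0.22  1.61] [-0.2 -1.  -0.3] 16.925
tipper coords [-1.24133737e+02  3.26623503e-02]
-124 75 [ 0.006 -0.441  0.816]
-121 60 [ 0.009 -0.532  1.108]
-117 47 [ 0.012 -0.586  1.374]
-112 32 [ 0.014 -0.641  1.686]
```

apply_moves:
  targets:
    - [-1, [0, 0, 0], [0.05, 0, 0]]
    - [-1, [0, 0, 0], [0.045, 0, 0]]
    - [-1, [0, 0, 0], [0, 0, 0]]
    - [-1, [0, -0.17, 0.4], [0, 0, 0]]
    - [-1, [0, 0, 0], [0, 0, 0]]

```text
t: 17.55
ee_pos: [467.9, 97.7, 99.3]
orientation: [2.077, 1.873, 0.371]
ft_force: [-0.6, -0.7, -0.3]
width: 0.4
grasp_force: 0.0
```

```bash
sed -i 's/((-124,75).*)): p/((-127,85),(-129,75),(-129,60),(-128,45),(-126,30)): p/' st.py; python3 st.py
```

```text
[467.9  97.7  99.3] tilt 23.7 [ 0.29  0.35  2.28 -0.9   0.22  1.25] [-0.6 -0.7 -0.3] 17.55
tipper coords [-123.37228902   -4.97660101]
-127 85 [ 0.104 -0.182  0.23 ]
-129 75 [ 0.108 -0.299  0.397]
-129 60 [ 0.114 -0.42   0.671]
-128 45 [ 0.12  -0.522  0.954]
-126 30 [ 0.127 -0.606  1.244]
```

apply_moves:
  targets:
    - [-1, [0.04, -0.03, 0], [0.02, 0, 0]]
    - [-1, [0.04, -0.03, 0], [0.02, 0, 0]]
    - [-1, [0.02, 0, 0], [0.02, 0, 0]]
    - [-1, [0, 0, 0], [0.015, 0, 0]]
    - [-1, [0, 0, 0], [0, 0, 0]]

```text
t: 18.18
ee_pos: [467.1, 103.5, 99.3]
orientation: [2.152, 1.936, 0.272]
ft_force: [0.9, 0.2, -0.7]
width: 0.2
grasp_force: 0.0
```

```bash
python3 st.py
```

```text
[467.1 103.5  99.3] tilt 17.1 [ 0.27  0.35  2.21 -0.39  0.34  0.73] [ 0.9  0.2 -0.7] 18.175
tipper coords [-124.75547599    0.74109588]
-127 85 [-0.01  -0.127  0.261]
-129 75 [-0.007 -0.224  0.441]
-129 60 [-0.002 -0.313  0.727]
-128 45 [ 0.004 -0.382  1.02 ]
-126 30 [ 0.01  -0.432  1.318]
```

apply_moves:
  targets:
    - [-1, [0, -0.11, 0.22], [0, 0, 0]]
    - [-1, [0, -0.11, 0.22], [0, 0, 0]]
    - [-1, [0, 0, 0], [0, 0, 0]]

```text
t: 18.55
ee_pos: [461.4, 103.0, 73.7]
orientation: [2.152, 1.938, 0.267]
ft_force: [0.5, -0.3, 0.3]
width: 0.6
grasp_force: 0.0
```

apply_moves:
  targets:
    - [-1, [0, -0.03, 0.1], [0, 0, 0]]
    - [-1, [0, -0.03, 0.1], [0, 0, 0]]
    - [-1, [0, 0, 0], [0, 0, 0]]

```text
t: 18.92
ee_pos: [462.8, 103.1, 64.0]
orientation: [2.151, 1.937, 0.27]
ft_force: [-2.3, 0.3, 7.0]
width: 0.5
grasp_force: 3.2
```

```bash
python3 st.py
```

```text
[462.8 103.1  64. ] tilt 17.1 [ 0.28  0.43  2.23 -0.54  0.25  0.89] [-2.3  0.3  7. ] 18.925
tipper coords [-1.29021547e+02  2.74192061e-03]
-127 85 [-0.007  0.162 -0.39 ]
-129 75 [-0.004  0.065 -0.21 ]
-129 60 [ 0.001 -0.023  0.076]
-128 45 [ 0.007 -0.092  0.369]
-126 30 [ 0.014 -0.142  0.667]
```

apply_moves:
  targets:
    - [-1, [0, -0.015, 0.07], [0.003, 0, 0]]
    - [-1, [0, -0.015, 0.07], [0.003, 0, 0]]
    - [-1, [0, -0.015, 0.07], [0.003, 0, 0]]
    - [-1, [0, -0.015, 0.07], [0.003, 0, 0]]
    - [-1, [0, -0.015, 0.07], [0.003, 0, 0]]
    - [-1, [0, -0.015, 0.07], [0.003, 0, 0]]
    - [-1, [0, -0.015, 0.07], [0.003, 0, 0]]
    - [-1, [0, 0, 0], [0, 0, 0]]

```text
t: 19.92
ee_pos: [463.8, 102.3, 38.8]
orientation: [2.173, 1.955, 0.238]
ft_force: [-4.5, 2.4, 4.8]
width: 0.6
grasp_force: 2.6
```

```bash
python3 st.py
```

```text
[463.8 102.3  38.8] tilt 15.1 [ 0.27  0.49  2.21 -0.52  0.23  0.87] [-4.5  2.4  4.8] 19.925
tipper coords [-127.86595236   -0.72353398]
-127 85 [-0.003  0.258 -0.888]
-129 75 [ 0.     0.167 -0.706]
-129 60 [ 0.006  0.089 -0.416]
-128 45 [ 0.012  0.03  -0.122]
-126 30 [ 0.018 -0.01   0.178]
```

apply_moves:
  targets:
    - [-1, [0, -0.01, 0.05], [0, 0, 0]]
    - [-1, [0, -0.01, 0.05], [0, 0, 0]]
    - [-1, [0, -0.01, 0.05], [0, 0, 0]]
    - [-1, [0, 0, 0], [0, 0, 0]]

```text
t: 20.42
ee_pos: [464.4, 102.1, 31.1]
orientation: [2.172, 1.955, 0.239]
ft_force: [-3.8, 1.6, 5.0]
width: 0.8
grasp_force: 2.6
```

apply_moves:
  targets:
    - [-1, [0, -0.01, 0.04], [0, 0, 0]]
    - [-1, [0, -0.01, 0.03], [0, 0, 0]]
    - [-1, [0, 0, 0], [0, 0, 0]]

```text
t: 20.8
ee_pos: [464.8, 102.1, 27.6]
orientation: [2.172, 1.955, 0.239]
ft_force: [-3.4, 1.4, 4.4]
width: 0.5
grasp_force: 2.6
```

apply_moves:
  targets:
    - [-1, [0, -0.01, 0.04], [0, 0, 0]]
    - [-1, [0, 0, 0.02], [0, 0, 0]]
    - [-1, [0, 0, 0], [0, 0, 0]]

```text
t: 21.18
ee_pos: [465.0, 102.1, 26.1]
orientation: [2.171, 1.954, 0.241]
ft_force: [-14.0, 2.3, 35.6]
width: 0.5
grasp_force: 18.9
```

```bash
python3 st.py
python3 - <<'E'
from h import *
I=cams(("wrist","scene","top"))
for l in ("cup_mid","stopper_1_mid","treadle_pad"):
  for n in I:
    print(l,n,[(np.round(x["xy"]).tolist(),round(x["score"],2)) for x in ctrl.pinpoint(l,n)[:4]])
E
```

```text
[465.  102.1  26.1] tilt 15.3 [ 0.26  0.52  2.21 -0.61  0.2   0.95] [-14.    2.3  35.6] 21.175
tipper coords [-126.70327656   -0.83670959]
-127 85 [-0.006  0.305 -1.138]
-129 75 [-0.002  0.213 -0.956]
-129 60 [ 0.003  0.134 -0.667]
-128 45 [ 0.009  0.075 -0.372]
-126 30 [ 0.015  0.034 -0.072]
cup_mid wrist []
cup_mid scene [([298.0, 193.0], 0.66)]
cup_mid top [([247.0, 205.0], 0.96)]
stopper_1_mid wrist []
stopper_1_mid scene []
stopper_1_mid top [([249.0, 234.0], 0.44)]
treadle_pad wrist [([294.0, 296.0], 0.66)]
treadle_pad scene [([268.0, 250.0], 0.86)]
treadle_pad top [([246.0, 281.0], 0.75), ([264.0, 220.0], 0.24)]
```

apply_moves:
  targets:
    - [-1, [0, 0, -0.015], [0, 0, 0]]
    - [-1, [0, 0, 0], [0, 0, 0]]
    - [-1, [0, 0, 0], [0, 0, 0]]
    - [-1, [0, 0, 0], [0, 0, 0]]
    - [-1, [0, 0, 0], [0, 0, 0]]

```text
t: 22.4
ee_pos: [464.9, 102.1, 26.4]
orientation: [2.171, 1.954, 0.241]
ft_force: [-10.6, 2.0, 26.4]
width: 0.0
grasp_force: 14.1
```

apply_moves:
  targets:
    - [-1, [0, 0.01, -0.08], [0, 0, 0]]
    - [-1, [0, 0.01, -0.1], [0, 0, 0]]
    - [-1, [0, 0.015, -0.1], [0, 0, 0]]
    - [-1, [0, 0.015, -0.1], [0, 0, 0]]
    - [-1, [0, 0.015, -0.1], [0, 0, 0]]
    - [-1, [0, 0.015, -0.1], [0, 0, 0]]
    - [-1, [0, 0.015, -0.1], [0, 0, 0]]
    - [-1, [0, 0.015, -0.1], [0, 0, 0]]

```text
t: 23.4
ee_pos: [460.0, 103.3, 64.5]
orientation: [2.172, 1.955, 0.239]
ft_force: [2.3, -0.1, 2.8]
width: 0.2
grasp_force: 1.8
```

apply_moves:
  targets:
    - [-1, [0, 0.03, -0.2], [0, 0, 0]]
    - [-1, [0, 0, -0.3], [0, 0, 0]]
    - [-1, [0, 0, -0.5], [0, 0, 0]]
    - [-1, [0, 0, -0.5], [0, 0, 0]]
    - [-1, [0, 0, -0.5], [0, 0, 0]]
    - [-1, [0, 0, 0], [0, 0, 0]]

```text
t: 24.15
ee_pos: [435.0, 107.9, 162.2]
orientation: [2.172, 1.955, 0.24]
ft_force: [0.6, -0.7, -0.2]
width: 0.5
grasp_force: 0.0
```

```bash
python3 st.py|head -1
python3 - <<'E'
from h import *
o=cur()[0];I=cams(("wrist","scene","top"))
for n in I: cv2.imwrite(f"pics/e_{n}.png",I[n]["pixels"])
def M(L,x,y,a):
    a=np.radians(a);c,s=np.cos(a),np.sin(a);return np.array([(x+c*u-s*v,y+s*u+c*v,z) for u,v,z in L])
for l in ("cup_mid","stopper_1_mid","treadle_pad","tray","tray_handle"):
  for n in I:
    print(l,n,[(np.round(x["xy"]).tolist(),round(x["score"],2)) for x in ctrl.pinpoint(l,n)[:4]])
for n in I: print(n,proj(view(I[n],o),I[n],M([(-40,39,108),(40,39,108),(40,-39,108),(-40,-39,108),(91,0,150),(-134,0,68),(0,0,75)],591.2,91,-5.4)).round(0).tolist())
E
```

```text
[435.  107.9 162.2] tilt 15.2 [ 0.3   0.18  2.21 -0.24  0.53  0.6 ] [ 0.6 -0.7 -0.2] 24.15
cup_mid wrist [([628.0, 246.0], 0.91)]
cup_mid scene [([312.0, 177.0], 0.64)]
cup_mid top [([251.0, 172.0], 0.76)]
stopper_1_mid wrist []
stopper_1_mid scene [([299.0, 213.0], 0.55)]
stopper_1_mid top [([264.0, 218.0], 0.67), ([248.0, 232.0], 0.55)]
treadle_pad wrist [([311.0, 245.0], 0.56)]
treadle_pad scene [([267.0, 244.0], 0.79)]
treadle_pad top []
tray wrist [([454.0, 227.0], 0.93)]
tray scene [([296.0, 214.0], 0.97), ([295.0, 204.0], 0.61)]
tray top [([249.0, 224.0], 0.83), ([358.0, 305.0], 0.42)]
tray_handle wrist [([478.0, 268.0], 0.85)]
tray_handle scene [([281.0, 209.0], 0.61)]
tray_handle top [([247.0, 234.0], 0.94)]
wrist [[455.0, 194.0], [541.0, 190.0], [526.0, 283.0], [444.0, 296.0], [628.0, 248.0], [311.0, 243.0], [466.0, 232.0]]
scene [[274.0, 206.0], [292.0, 188.0], [312.0, 202.0], [294.0, 221.0], [313.0, 176.0], [264.0, 242.0], [294.0, 210.0]]
top [[230.0, 233.0], [235.0, 198.0], [270.0, 202.0], [265.0, 237.0], [254.0, 172.0], [244.0, 280.0], [252.0, 220.0]]
```

apply_moves:
  targets:
    - [-1, [0, 0, -0.8], [0, 0, 0]]
    - [-1, [0, 0, -0.8], [0, 0, 0]]
    - [-1, [0, 0, -0.8], [0, 0, 0]]
    - [-1, [0, 0, 0], [0.085, 0, 0]]
    - [-1, [0, 0, 0], [0.085, 0, 0]]
    - [-1, [0, 0.7, 0], [0, 0, 0]]
    - [-1, [0, 0.7, 0], [0, 0, 0]]
    - [-1, [0, 0, 0], [0, 0, 0]]

```text
t: 26.05
ee_pos: [475.9, 105.6, 276.5]
orientation: [2.331, 2.089, -0.025]
ft_force: [-0.2, 0.2, -1.1]
width: 0.6
grasp_force: 0.0
```

```bash
cat > chk.py <<'E'
from h import *
o,p,y,_=cur();print(p.round(1),y,o["t"]);I=cams(("wrist","top"))
def M(L,x,y,a):
    a=np.radians(a);c,s=np.cos(a),np.sin(a);return np.array([(x+c*u-s*v,y+s*u+c*v,z) for u,v,z in L])
for n in I:
  V=view(I[n],o)
  for l in ("stopper_1_mid","tray","tray_handle","cup_mid"):
    for x in ctrl.pinpoint(l,n)[:4]:
      z={"stopper_1_mid":76,"tray":60,"tray_handle":146,"cup_mid":150}[l]
      w=planez(V,I[n],x["xy"],z);a=np.radians(-5.4);d=w-[591.2,91]
      print(n,l,np.round(x["xy"]).tolist(),round(x["score"],2),"tipper xy",(d@[np.cos(a),np.sin(a)]).round(),(d@[-np.sin(a),np.cos(a)]).round())
  for x in ctrl.masks_of("stopper_1",n)[:6]: print(n,"mask",np.round(x["bbox"]).tolist(),round(x["score"],2),int(x["region"].sum()))
# rectified floor view of tray, printed small
im=I["wrist"];V=view(im,o);u,v=np.meshgrid(np.arange(36,-37,-3),np.arange(36,-37,-3),indexing="ij")
P=M(np.column_stack([u.ravel(),v.ravel(),np.full(u.size,85)]),591.2,91,-5.4);q=proj(V,im,P).astype(np.float32).reshape(*u.shape,2)
g=cv2.cvtColor(im["pixels"],cv2.COLOR_BGR2GRAY);r=cv2.remap(g,q[...,0],q[...,1],cv2.INTER_LINEAR)
for row in r: print(" ".join(f"{k//10:2d}" for k in row))
E
python3 chk.py
```

```text
[475.9 105.6 276.5] -6.251701712948079 26.05
top stopper_1_mid [244.0, 278.0] 0.63 tipper xy -132.0 -0.0
top stopper_1_mid [248.0, 230.0] 0.58 tipper xy -23.0 4.0
top tray [250.0, 220.0] 0.82 tipper xy 4.0 6.0
top tray_handle [244.0, 233.0] 0.55 tipper xy -44.0 2.0
top cup_mid [256.0, 172.0] 0.84 tipper xy 92.0 -5.0
17 17 17 17 17 17 17 17 17 17 17 17 17 17 17 17 17 17 17 17 17 17 17 17 17
17 17 17 17 17 17 17 17 17 17 17 17 17 17 17 17 17 17 17 17 17 17 17 17 17
17 17 17 17 17 17 17 17 17 17 17 17 17 17 17 17 17 17 17 17 17 17 17 17 17
17 17 17 17 17 17 17 17 17 17 17 17 17 17 17 17 17 17 17 17 17 17 17 17 17
17 17 17 17 17 17 17 17 17 17 17 17 17 17 17 17 17 17 17 17 17 17 17 17 17
17 17 17 17 17 17 17 17 17 17 17 17 17 17 17 17 17 17 17 17 17 17 17 17 17
17 17 17 17 17 17 17 17 17 17 17 17 17 17 17 17 17 17 17 17 17 17 17 17 17
17 17 17 17 17 17 17 17 17 17 17 17 17 17 17 17 17 17 17 17 17 17 17 17 17
17 17 17 17 17 17 17 17 17 17 17 17 17 17 17 17 17 17 17 17 17 17 17 17 17
17 17 17 17 17 17 17 17 17 17 17 17 17 17 17 17 17 17 17 17 17 17 17 17 17
17 17 17 17 17 17 17 17 17 17 17
[... 392 characters left out ...]
7 17 17 17 17 17 17 17 17
17 17 17 17 17 17 17 17 17 17 17 17 17 17 17 17 17 17 17 17 17 17 17 17 17
17 17 17 17 17 17 17 17 17 17 17 17 17 17 17 17 17 17 17 17 17 17 17 17 17
17 17 17 17 17 17 17 17 17 17 17 17 17 17 17 17 17 17 17 17 17 17 17 17 17
17 17 17 17 17 17 17 17 17 17 17 17 17 17 17 17 17 17 17 17 17 17 17 17 17
17 17 17 17 17 17 17 17 17 17 17 17 17 17 17 17 17 17 17 17 17 17 17 17 17
17 17 17 17 17 17 17 17 17 17 17 17 17 17 17 17 17 17 17 17 17 17 17 17 17
17 17 17 17 17 17 17 17 17 17 17 17 17 17 17 17 17 17 17 17 17 17 17 17 17
17 17 17 17 17 17 17 17 17 17 17 17 17 17 17 17 17 17 17 17 17 17 17 17 17
17 17 17 17 17 17 17 17 17 17 17 17 17 17 17 17 17 17 17 17 17 17 17 17 17
```

apply_moves:
  targets:
    - [-1, [-0.5, 0, 0], [0, 0, 0]]
    - [-1, [-0.5, 0, 0], [0, 0, 0]]
    - [-1, [0, 0, 0], [0, 0, 0]]

```text
t: 27.02
ee_pos: [468.7, 55.2, 277.8]
orientation: [2.332, 2.088, -0.025]
ft_force: [0.2, 0.6, 0.4]
width: 0.4
grasp_force: 0.0
```

```bash
python3 chk.py
```

```text
[468.7  55.2 277.8] -6.304300537992798 27.025
wrist stopper_1_mid [406.0, 155.0] 0.51 tipper xy -25.0 11.0
wrist tray [426.0, 165.0] 0.59 tipper xy 0.0 -0.0
wrist tray_handle [403.0, 174.0] 0.9 tipper xy -45.0 -2.0
wrist tray_handle [301.0, 166.0] 0.3 tipper xy -129.0 6.0
wrist cup_mid [562.0, 168.0] 0.72 tipper xy 89.0 3.0
wrist mask [440.0, 152.0, 466.0, 180.0] 0.75 435
wrist mask [426.0, 173.0, 443.0, 201.0] 0.75 428
top cup_mid [252.0, 174.0] 0.93 tipper xy 85.0 3.0
top mask [223.0, 155.0, 270.0, 191.0] 0.48 925
13  5  4  5  4  4  5  4  5  4  4  5  4  4  5  5  5  5  4  4  4  4  5  4  5
13  4  4  4  4  4  4  5  4  4  4  4  4  4  4  4  4  4  5  4  4  4  4  4  5
13  5  5  5  5  5  5  5  5  5  5  5  4  3  4  4  5  5  5  5  5  5  5  5  6
13  7  7 12 13 13 13 14 14 14 12  5  4  3  4  4 10 13 13 13 13 13 13  8  6
13  7  8 12 15 15 15 15 14 10  5  3  4  4  4  4  8 14 15 15 15 15 14  8  6
13  7  8 11 15 15 15 15  9  4  4  4  4  4  4  4  5 13 15 15 15 15 14  9  6
13  7  8 12 15 15 15 15 10  4  4  4  4  4  3  3  4 12 15 15 15 15 14  8  6
13  7  8 14 15 15 15 15 13  4  4  3  3  3  3  3  3 10
[... 596 characters left out ...]
8  8 10 10 11 13 15  9  6
13  8  8 13 16 16 16 16 15 16 16 16 16 15 15 15 14 13 15 15 15 15 15  9  6
13  8  8 13 16 16 16 16 15 12 12 14 15 15 15 15 15 15 15 15 15 15 15  9  6
13  8  8 11 15 15 15 14  7  5  5  6 11 15 15 15 15 15 15 15 15 15 14  9  6
13 11 12 12 12 12 12 12 12 12 12 11 12 12 12 12 12 12 12 12 12 12 12 12 12
12 14 15 14 14 14 14 14 14 14 14 14 14 14 14 14 14 14 14 14 14 14 14 14 14
11 15 16 16 16 16 16 16 16 15 15 15 15 15 15 15 15 15 15 15 15 15 15 15 15
11 16 17 17 17 17 17 17 17 16 16 16 16 16 16 16 16 16 16 16 16 16 16 15 15
10 13 13 13 13 13 13 13 13 13 13 13 13 13 13 13 13 13 13 13 13 13 13 13 13
 6  7  7  7  7  8  8  7  7  7  7  7  8  8  8  8  8  7  7  8  8  8  8  8  8
```

```bash
python3 -c "
from h import *
o=ctrl.get_obs();print(o['ft_force'],o['qvel']);print(ctrl.close_job())"
```

```text
[-0.02130437 -0.24308114  0.10670805] [-4.26134532e-04  4.28348653e-04  7.27367366e-04  3.02879275e-05
  1.48250732e-04 -6.66055176e-04]
the job is handed in; nothing more can be done
None
```

I handed the job in at about 28 s: the tray is square on the table with its handle to the front, the treadle was pressed to its stop and let up, the cup is upright, and the last checks put all three stoppers in the tray. Two show clearly; the third is partly hidden behind the handle, and I worked from detections there because my 10 pictures were used up. The hand-in returned no verdict.

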